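# Tighten the glue press in crisscross order

## Task

Tighten the four T-handles of the glue press evenly: turn each clockwise about halfway first, going crisscross (after the first handle do the one diagonally opposite, then the other two), and only when all four are halfway go round crisscross again and turn each one fully home to its stop, bar in line with the striped panel. Leave the fence's T-handle and the other things on the bench alone.

Things in the scene. Friction and masses are not known exactly. Their poses are not given: they have to be found in the camera images.
- press: Plywood glue press fixed to the bench: base 170 (x) x 200 (y) mm; top board 150 x 180 mm, upper face 58 mm above the bench. Between them a striped light and dark wooden panel, 100 mm wide, sticks out 35 mm at both ends along press x. Four black T-handles stand near the top board's corners. Origin: centre of the underside, z up.
- handle_a (a joint): T-handle on the press's upright axis at +60, +70 mm (press x, y); diagonal to handle_d. Black crossbar 60 long, 14 wide, 26 tall, its top 104 mm above the bench, 13 mm stud below. rad, clockwise from above: 0 slack, bar along press y (across the panel); 0.785 halfway; 1.571 tight at a hard stop, bar along press x. Starts at 0 to 0.17; drag 0.12 N m; stays where left.
- handle_b (a joint): T-handle on the press's upright axis at +60, -70 mm (press x, y); diagonal to handle_c. Black crossbar 60 long, 14 wide, 26 tall, its top 104 mm above the bench, 13 mm stud below. rad, clockwise from above: 0 slack, bar along press y (across the panel); 0.785 halfway; 1.571 tight at a hard stop, bar along press x. Starts at 0 to 0.17; drag 0.12 N m; stays where left.
- handle_c (a joint): T-handle on the press's upright axis at -60, +70 mm (press x, y); diagonal to handle_b. Black crossbar 60 long, 14 wide, 26 tall, its top 104 mm above the bench, 13 mm stud below. rad, clockwise from above: 0 slack, bar along press y (across the panel); 0.785 halfway; 1.571 tight at a hard stop, bar along press x. Starts at 0 to 0.17; drag 0.12 N m; stays where left.
- handle_d (a joint): T-handle on the press's upright axis at -60, -70 mm (press x, y); diagonal to handle_a. Black crossbar 60 long, 14 wide, 26 tall, its top 104 mm above the bench, 13 mm stud below. rad, clockwise from above: 0 slack, bar along press y (across the panel); 0.785 halfway; 1.571 tight at a hard stop, bar along press x. Starts at 0 to 0.17; drag 0.12 N m; stays where left.
- fence_handle (a joint): The same kind of T-handle, but alone, on a low wooden fence stop (70 x 200 mm, 60 mm tall at its dark back strip) elsewhere on the bench. Not part of the press; starts at 0, grows clockwise. Leave it.
- mallet: Bystander: wooden mallet lying down, 250 mm long, head 60 x 110 x 70 mm. Origin on the bench under the middle of its length.
- tape: Bystander: tape measure, black and yellow, 70 x 42 x 66 mm. Origin: centre of the underside.
- offcut: Bystander: dark wood offcut, 70 x 130 x 45 mm. Origin: centre of the underside.
There are look-alikes about, which are no part of the job. Leave any blue or turquoise look-alike of the part that bears fence_handle alone.

How it is judged:
On the way:
1. first pass: all four T-handles of the press are about halfway (0.45 to 1.15 rad) at the same time (value of joint handle_a between 0.45 and 1.15 rad and value of joint handle_b between 0.45 and 1.15 rad and value of joint handle_c between 0.45 and 1.15 rad and value of joint handle_d between 0.45 and 1.15 rad), for 0.2 s.
At the end, for the whole second after the job is handed in: All four T-handles of the press are turned home (above 1.38 rad, within about 11 degrees of the stop); the fence's handle is within 0.2 rad of its start and mallet, tape and offcut within 30 mm of theirs (value of joint each of handle_a, handle_b, handle_c, handle_d above 1.38 rad and value of joint fence_handle below 0.2 rad and not (distance of mallet from where it was at the start of the episode above 0.03 m) and not (distance of tape from where it was at the start of the episode above 0.03 m) and not (distance of offcut from where it was at the start of the episode above 0.03 m)); the robot touches nothing.
It fails at once if a handle of the press is past 1.25 rad while another is still short of 0.42 (tightened one at a time) (value of joint any of handle_a, handle_b, handle_c, handle_d above 1.25 rad and value of joint any of handle_a, handle_b, handle_c, handle_d below 0.42 rad).
It fails at once if in the first pass, two neighbouring handles are past 0.42 rad while the other two are under 0.3 (not crisscross) ((value of joint each of handle_a, handle_b above 0.42 rad and value of joint each of handle_c, handle_d below 0.3 rad) or (value of joint each of handle_c, handle_d above 0.42 rad and value of joint each of handle_a, handle_b below 0.3 rad) or (value of joint each of handle_a, handle_c above 0.42 rad and value of joint each of handle_b, handle_d below 0.3 rad) or (value of joint each of handle_b, handle_d above 0.42 rad and value of joint each of handle_a, handle_c below 0.3 rad)).
It fails at once if in the second pass, two neighbouring handles are past 1.3 rad while the other two are under 1.2 (not crisscross) ((value of joint each of handle_a, handle_b above 1.3 rad and value of joint each of handle_c, handle_d below 1.2 rad) or (value of joint each of handle_c, handle_d above 1.3 rad and value of joint each of handle_a, handle_b below 1.2 rad) or (value of joint each of handle_a, handle_c above 1.3 rad and value of joint each of handle_b, handle_d below 1.2 rad) or (value of joint each of handle_b, handle_d above 1.3 rad and value of joint each of handle_a, handle_c below 1.2 rad)).
It fails at once if the fence's handle is turned by 0.2 rad or more (value of joint fence_handle above 0.2 rad).
It fails at once if mallet, tape or offcut is moved by more than 30 mm (distance of any of mallet, tape, offcut from where it was at the start of the episode above 0.03 m).
It also fails if it takes over 72 s, if anything falls off the work surface, if the arm or the gripper's body presses on something with over 40 N, if the wrist force passes 120 N, or if a joint passes its speed limit or range.

## Robot

A 6-joint arm with a two-finger parallel gripper is mounted at the origin on the work surface. World frame = base frame: x ahead of the robot, y to its left, z up, the work surface at z = 0. Lengths are in m, angles in rad, forces in N, time in s.
With the tool pointing down it reaches from about 0.25 to 0.725 m from the base axis. Payload 4 kg.
Tool frame: the origin (TCP) lies on the centre line of the jaws, within the pads' length; the fingertips stand ahead of it and the grasp point (between the pads) lies 11 mm behind it (bot.tip_extent is the z of the fingertips in the tool frame, in m); z points along the fingers, y is the direction in which the jaws open and shut (so a half turn about z gives the same grasp; the last joint's range is limited). The gripper opens to 85 mm and grips with 20 to 120 N. Pads are 22 mm wide; open, the fingers measure 114 mm over their backs; the gripper's body (76 mm by 85 mm) begins 54 mm behind the grasp point. The pads swing forward as they close: fully open they stand 13 mm farther back than shut.
Start: joints at [1.338, 0.241, 0.005, 1.335, 0, 1.571], TCP at [0.115, 0.487, 0.239] pointing down, gripper open.
Joint ranges: [-2.72, 2.72], [-1.05, 1.87], [-1.09, 1.28], [-1.99, 2.15], [-1.42, 1.44], [-3.14, 3.14]. Speed limits (rad/s): [2.79, 2.79, 3.14, 3.14, 3.14, 3.14].

## Interface

Orientations are given as a unit quaternion [x, y, z, w].
In Python, from workcell import bot gives the robot as it stands.
- The arm moves only by the shell command python3 -m jog 'ROWS'. ROWS is JSON, a list that holds one entry, the list of rows, each a list of 7 numbers: the shift along the world's x, y, z in m, then the turn, a rotation vector about the world's x, y, z in degrees, then the closure in counts, from 0 (fully open) to 255 (shut). In form: [[[tx, ty, tz, ax, ay, az, fingers], ...]]. A call has 1 to 10 rows; each row is the pose to reach, as a shift and turn from the pose commanded when the call began; what a row does not reach only later rows make up. A row lasts 1/12 s, in which the tool goes at most 41.7 mm and 7.16 degrees, less where a joint would pass 70% of its speed; a pose out of reach is approached as far as the arm can. A call with a gripper value outside its range is refused whole. The fingers move at their own pace and stop on an object; the grip force is fixed at half the most. Time passes only in rows, so rows that repeat a pose let the fingers close. It gives the time, the measured TCP pose, the force and the opening at its end, in the units of the state.
- bot.get_obs(): the state, without advancing time (a new reading comes with each control period).
- bot.camera(name): name is "scene" or "top" or "wrist"; returns the picture (400x640x3 uint8, blue, green, red); there is no depth.
- bot.camera_model(name): a dict with "K" (3x3 intrinsics, pixels), "T" (4x4, takes a point from camera to world coordinates). Camera axes: x right, y down, z forward; pixel columns grow to the right and rows downward; lengths in m; the calibration is good to about 2 mm. A picture is of the moment at which its call begins: read the wrist's pose just before it. camera_model takes no time and is no camera call; for the wrist camera it gives the pose at the moment of the call.
- bot.job_done(): hands the job in, once; it reports no verdict.
The state is a dict: "clock": time; "joint_pos": joint angles; "joint_vel": joint speeds; "tau": joint torques, N m; "eef_pos": TCP position; "tool_rot": TCP orientation; "ft_force": force on the tool from outside, world axes, zero at the start; "ft_torque": the same for the moment, N m; "grip_width": finger opening in m.
Only numpy, scipy, OpenCV 4.12 (cv2) and the standard library are available. Lean on these libraries where they do the work, as an engineer would, in place of code of your own. Each camera call takes 0.05 s, during which the arm holds its last target. There are 200 camera calls.

## Working session

There is one attempt and no reset: what is moved stays moved. The work goes in short steps, Python scripts to look and compute and a shell command to move; the robot and the scene stay as the last step left them, time stands still between calls to the robot, and variables do not carry over. Pictures are saved under pics/ and viewed, about 8 in all and at most 12, crops included, and the job is handed in when it is done.

```bash
ls; mkdir -p pics; python3 - <<'E'
from workcell import bot
import cv2,numpy as np
for n in("top","scene"):
    cv2.imwrite(f"pics/{n}0.png",bot.camera(n)); m=bot.camera_model(n); print(n,np.round(m["K"],1).tolist(),np.round(m["T"],3).tolist())
o=bot.get_obs();print(o["clock"],o["eef_pos"],o["tool_rot"],o["grip_width"],bot.tip_extent)
E
```

```text
pics
top [[423.4, 0.0, 322.7], [0.0, 423.4, 195.6], [0.0, 0.0, 1.0]] [[-0.026, -0.983, 0.179, 0.224], [-1.0, 0.029, 0.01, -0.117], [-0.015, -0.179, -0.984, 1.411], [0.0, 0.0, 0.0, 1.0]]
scene [[412.0, 0.0, 320.1], [0.0, 412.0, 198.0], [0.0, 0.0, 1.0]] [[-0.315, 0.79, -0.526, 1.163], [0.949, 0.258, -0.181, 0.125], [-0.008, -0.556, -0.831, 1.159], [0.0, 0.0, 0.0, 1.0]]
0.1 [0.11523656 0.48600235 0.23850851] [ 1.16132876e-01  9.93233260e-01 -9.14361128e-04 -1.02833821e-04] 0.0853964696714737 0.008
```

View pics/top0.png

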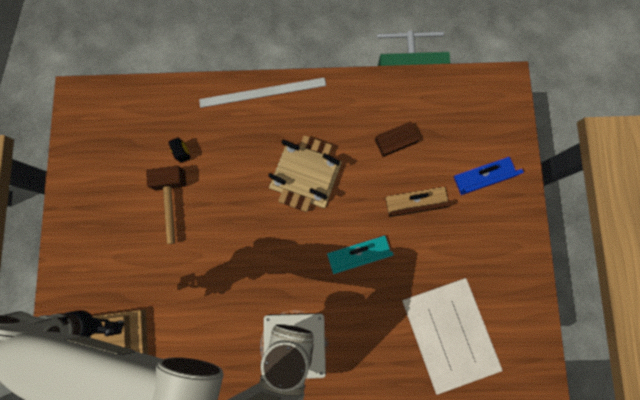

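View pics/scene0.png

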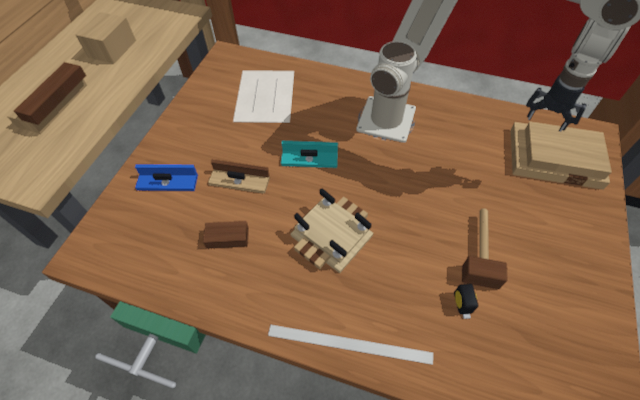

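The top view shows the press near (305,172), with handles near (290,146), (328,159), (277,181) and (318,194). Next I'll enlarge both views.

```bash
cat > h.py <<'E'
import numpy as np,cv2
from workcell import bot
def ray(m,u,v):
    K,T=np.array(m["K"]),np.array(m["T"]); d=T[:3,:3]@np.linalg.solve(K,[u,v,1.]); return T[:3,3],d
def onz(m,u,v,z):
    o,d=ray(m,u,v); return o+d*(z-o[2])/d[2]
def tri(a,b):  # list of (m,u,v)
    A=[];B=[]
    for m,u,v in (a,b):
        o,d=ray(m,u,v); d=d/np.linalg.norm(d); P=np.eye(3)-np.outer(d,d); A.append(P);B.append(P@o)
    return np.linalg.lstsq(np.vstack(A),np.hstack(B),rcond=None)[0]
E
python3 - <<'E'
import cv2,numpy as np
a=cv2.imread("pics/top0.png")[130:215,260:350]; b=cv2.imread("pics/scene0.png")[182:274,285:380]
f=lambda x:cv2.resize(x,(400,int(x.shape[0]*400/x.shape[1])),interpolation=cv2.INTER_CUBIC)
a,b=f(a),f(b);h=max(a.shape[0],b.shape[0])
p=lambda x:cv2.copyMakeBorder(x,0,h-x.shape[0],0,0,0)
cv2.imwrite("pics/crop0.png",np.hstack([p(a),p(b)]))
E
```

```text
(no output)
```

View pics/crop0.png

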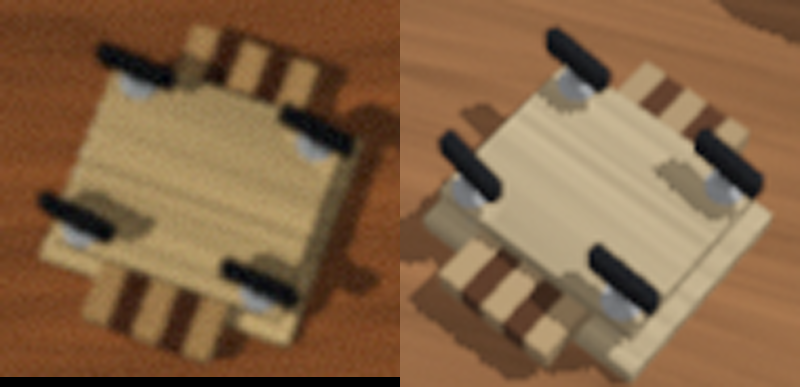

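```bash
python3 - <<'E'
from h import *
t,s=bot.camera_model("top"),bot.camera_model("scene")
T={'TL':(136,65),'TR':(317,130),'BL':(76,217),'BR':(260,283)}
S={'TL':(224,279),'TR':(70,166),'BL':(329,163),'BR':(177,60)}
P={}
for k in T:
    u=(260+T[k][0]*90/400,130+T[k][1]*90/400); v=(285+S[k][0]*95/400,182+S[k][1]*95/400)
    P[k]=tri((t,*u),(s,*v)); print(k,P[k].round(4), onz(t,*u,.1).round(4))
c=sum(P.values())/4;print(c)
for a,b in(('TL','TR'),('BL','BR'),('TL','BL'),('TR','BR')):
    d=P[b]-P[a];print(a,b,np.linalg.norm(d[:2]),np.degrees(np.arctan2(d[1],d[0])))
# bar directions in top
for a,b in(((100,50),(172,81)),((281,113),(352,147)),((42,200),(112,234)),((224,266),(296,300))):
    f=lambda p:onz(t,260+p[0]*.225,130+p[1]*.225,.1)
    d=f(b)-f(a);print(np.linalg.norm(d),np.degrees(np.arctan2(d[1],d[0])))
import cv2
o=bot.get_obs();print(o["ft_force"])
w=bot.camera_model("wrist");print(np.round(w["T"],3).tolist(),np.round(w["K"],0).tolist())
E
```

```text
TL [ 0.6357 -0.0042  0.0891] [ 0.6324 -0.0054  0.1   ]
TR [ 0.5831 -0.1352  0.0876] [ 0.5797 -0.1351  0.1   ]
BL [0.5235 0.0403 0.0883] [0.5208 0.0389 0.1   ]
BR [ 0.4715 -0.0909  0.0865] [ 0.469  -0.0913  0.1   ]
[ 0.55343743 -0.04749617  0.08786292]
TL TR 0.1411660707850236 -111.87506929462049
BL BR 0.1411201247780823 -111.62053146011155
TL BL 0.12073787011019277 158.33848592527377
TR BR 0.12011077907545019 158.31701908675123
0.05762425309455644 -115.68124912562388
0.05696731776412 -118.0554768215238
0.05643915709731349 -117.852185582335
0.056738625473283844 -117.27764678182979
[-0.68200548  0.92293763 -0.16882997]
[[0.23, 0.93, 0.286, 0.042], [0.973, -0.219, -0.07, 0.503], [-0.002, 0.294, -0.956, 0.372], [0.0, 0.0, 0.0, 1.0]] [[296.0, 0.0, 316.0], [0.0, 296.0, 201.0], [0.0, 0.0, 1.0]]
```

The two views agree. The handle grid measures 141 x 120 mm, the bar tops are at about 0.09 to 0.10 m, press y lies at -111.8° and the bars at about -117°. I'll move above the press with jaw yaw 153° and take a close look.

```bash
python3 -m jog '[[[0.22,-0.267,0.04,0,0,38,0],[0.22,-0.267,0.04,0,0,38,0],[0.22,-0.267,0.04,0,0,38,0],[0.22,-0.267,0.04,0,0,38,0],[0.22,-0.267,0.04,0,0,38,0],[0.22,-0.267,0.04,0,0,38,0],[0.22,-0.267,0.04,0,0,38,0],[0.22,-0.267,0.04,0,0,38,0],[0.22,-0.267,0.04,0,0,38,0]]]'
python3 -m jog '[[[0.218,-0.267,0,0,0,38,0],[0.218,-0.267,0,0,0,38,0],[0.218,-0.267,0,0,0,38,0],[0.218,-0.267,0,0,0,38,0],[0.218,-0.267,0,0,0,38,0],[0.218,-0.267,0,0,0,38,0],[0.218,-0.267,0,0,0,38,0],[0.218,-0.267,0,0,0,38,0],[0.218,-0.267,0,0,0,38,0],[0.218,-0.267,0,0,0,38,0]]]'
python3 - <<'E'
from h import *
import pickle
o=bot.get_obs();m=bot.camera_model("wrist");cv2.imwrite("pics/w0.png",bot.camera("wrist"));pickle.dump(m,open("w0.pkl","wb"))
print(o["joint_pos"].round(3) if hasattr(o["joint_pos"],'round') else o["joint_pos"],o["tool_rot"],np.round(m["T"],3).tolist())
E
```

```text
clock: 0.85
eef_pos: [0.3353, 0.2183, 0.2792]
tool_rot: [-0.214, 0.977, -0.0, -0.0]
ft_force: [1.3, 0.3, 0.8]
grip_width: 0.0853
clock: 1.68
eef_pos: [0.5556, -0.0518, 0.2773]
tool_rot: [-0.518, 0.856, -0.001, -0.001]
ft_force: [0.6, 0.2, -0.1]
grip_width: 0.0852
[-0.092  0.347  0.249  1.473 -0.002 -1.18 ] [-5.17648626e-01  8.55592732e-01 -7.35530142e-04 -6.60357438e-04] [[-0.886, 0.443, 0.136, 0.52], [0.463, 0.848, 0.258, -0.118], [-0.001, 0.291, -0.957, 0.411], [0.0, 0.0, 0.0, 1.0]]
```

View pics/w0.png

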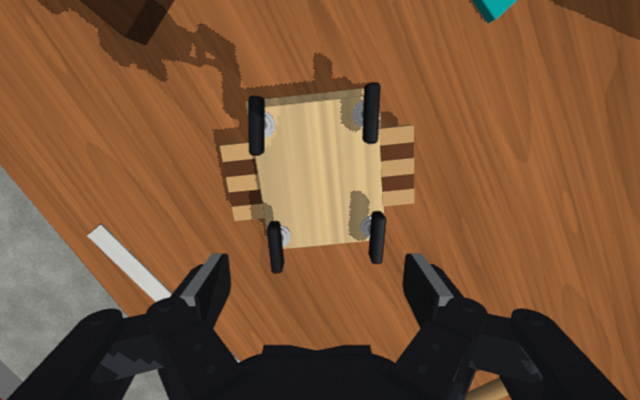

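The wrist view shows bars TR (257,125), BR (372,113), TL (276,247) and BL (377,237). I'll segment the black blobs for centres and angles.

```bash
python3 - <<'E'
from h import *
import pickle
m=pickle.load(open("w0.pkl","rb")); t=bot.camera_model("top");a=cv2.imread("pics/w0.png")
k=(a.max(2)<45).astype(np.uint8); n,l,st,c=cv2.connectedComponentsWithStats(k)
T={'TL':(136,65),'TR':(317,130),'BL':(76,217),'BR':(260,283)}
W={'TR':(257,125),'BR':(372,113),'TL':(276,247),'BL':(377,237)}
P={}
for q,(x,y) in W.items():
    i=l[y,x]; pts=np.argwhere(l==i)[:,::-1].astype(np.float32)
    (cx,cy),wh,ang=cv2.minAreaRect(pts); v=pts-pts.mean(0); d=np.linalg.svd(v,full_matrices=False)[2][0]
    e1,e2=[onz(m,*(pts.mean(0)+s*20*d),.1) for s in(1,-1)]; dd=e1-e2
    P[q]=onz(m,*c[i],.094)
    print(q,st[i],P[q].round(4),tri((m,*c[i]),(t,260+T[q][0]*.225,130+T[q][1]*.225)).round(4),"bar deg",np.degrees(np.arctan2(dd[1],dd[0]))%180)
for p,q in(('TL','TR'),('BL','BR'),('BL','TL'),('BR','TR')):
    d=P[q]-P[p];print(p,q,np.linalg.norm(d[:2]).round(4),np.degrees(np.arctan2(d[1],d[0])))
c=sum(P.values())/4
th=np.radians(-21.8);X=np.array([np.cos(th),np.sin(th)]);Y=np.array([-X[1],X[0]]);print(c)
for q,sx,sy in(('TL',1,1),('TR',1,-1),('BL',-1,1),('BR',-1,-1)): print(q,(c[:2]+sx*.06*X+sy*.07*Y).round(4))
E
```

```text
TR [249  96  15  59 851] [ 0.5823 -0.1356  0.094 ] [ 0.5835 -0.1356  0.0869] bar deg 59.44274016736581
BR [363  83  17  60 806] [ 0.4714 -0.0927  0.094 ] [ 0.4708 -0.0918  0.0898] bar deg 61.74762018507779
TL [267 221  17  52 616] [ 0.6339 -0.0062  0.094 ] [ 0.6357 -0.0045  0.0892] bar deg 64.72678669210049
BL [369 212  16  51 449] [0.5244 0.035  0.094 ] [0.5247 0.041  0.0819] bar deg 61.28847995452322
TL TR 0.1393 -111.73351352160266
BL BR 0.1383 -112.54323341205163
BL TL 0.117 -20.63277195764359
BR TR 0.119 -21.13427464375206
[ 0.55301094 -0.04987908  0.094     ]
TL [ 0.6347 -0.0072]
TR [ 0.5827 -0.1372]
BL [0.5233 0.0374]
BR [ 0.4713 -0.0926]
```

```bash
python3 -m jog '[[[0.082,0.042,-0.128,0,0,0,100],[0.082,0.042,-0.128,0,0,0,100],[0.082,0.042,-0.128,0,0,0,100],[0.082,0.042,-0.128,0,0,0,100],[0.082,0.042,-0.128,0,0,0,100],[0.082,0.042,-0.128,0,0,0,100],[0.082,0.042,-0.128,0,0,0,100]]]'
python3 - <<'E'
from h import *
cv2.imwrite("pics/w1.png",bot.camera("wrist"));o=bot.get_obs();print(o["eef_pos"])
E
```

```text
clock: 2.32
eef_pos: [0.6343, -0.0042, 0.152]
tool_rot: [-0.52, 0.854, 0.0, -0.0]
ft_force: [-0.4, 0.1, -0.4]
grip_width: 0.0518
[ 0.63488278 -0.0045744   0.15327742]
```

View pics/w1.png

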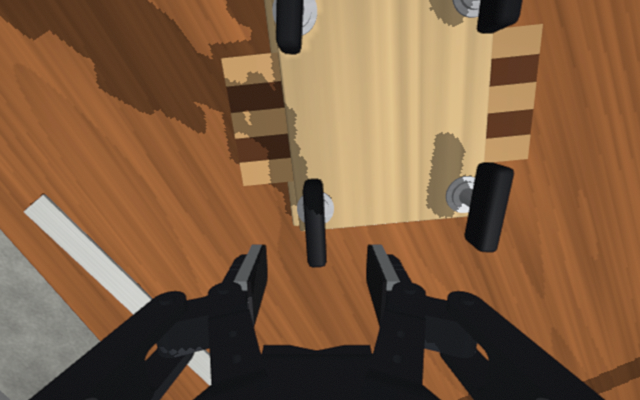

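The jaws straddle the TL bar: the bar is at column 315 and the jaw midpoint at 316. I'll go down and grip.

```bash
python3 -m jog '[[[0,-0.002,-0.035,0,0,0,100],[0,-0.002,-0.068,0,0,0,100],[0,-0.002,-0.068,0,0,0,100],[0,-0.002,-0.068,0,0,0,255],[0,-0.002,-0.068,0,0,0,255],[0,-0.002,-0.068,0,0,0,255],[0,-0.002,-0.068,0,0,0,255],[0,-0.002,-0.068,0,0,0,255]]]'
```

```text
clock: 3.03
eef_pos: [0.6348, -0.0059, 0.087]
tool_rot: [-0.52, 0.854, 0.0, 0.001]
ft_force: [-6.7, 2.0, 6.5]
grip_width: 0.0128
```

```bash
python3 -m jog '[[[0,0,0,0,0,-7,255],[0,0,0,0,0,-14,255],[0,0,0,0,0,-21,255],[0,0,0,0,0,-28,255],[0,0,0,0,0,-35,255],[0,0,0,0,0,-41,255],[0,0,0,0,0,-41,255],[0,0,0,0,0,-41,255]]]'
python3 -m jog '[[[0,0,0,0,0,0,100],[0,0,0,0,0,0,100],[0,0,0,0,0,0,100],[0,0,0.03,0,0,0,100],[0,0,0.068,0,0,0,100],[0,0,0.068,0,0,0,100]]]'
python3 - <<'E'
from h import *
cv2.imwrite("pics/w2.png",bot.camera("wrist"));o=bot.get_obs();print(o["eef_pos"])
E
```

```text
clock: 3.7
eef_pos: [0.634, -0.005, 0.087]
tool_rot: [-0.188, 0.982, 0.002, 0.001]
ft_force: [-8.3, 4.5, 8.3]
grip_width: 0.0131
clock: 4.2
eef_pos: [0.6396, -0.0072, 0.1598]
tool_rot: [-0.188, 0.982, -0.002, 0.007]
ft_force: [2.3, 0.6, 1.1]
grip_width: 0.0519
[ 0.6387939  -0.0072073   0.15712055]
```

View pics/w2.png

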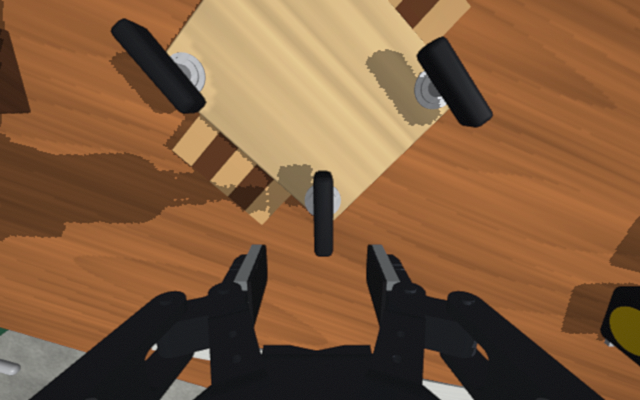

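TL is now about 0.8 rad. Next is BR, diagonally opposite.

```bash
python3 -m jog '[[[-0.164,-0.084,0,0,0,40,100],[-0.164,-0.084,0,0,0,40,100],[-0.164,-0.084,0,0,0,40,100],[-0.164,-0.084,0,0,0,40,100],[-0.164,-0.084,0,0,0,40,100],[-0.164,-0.084,0,0,0,40,100],[-0.164,-0.084,0,0,0,40,100],[-0.164,-0.084,0,0,0,40,100]]]'
python3 - <<'E'
from h import *
o=bot.get_obs();print(o["eef_pos"]); m=bot.camera_model("wrist"); a=bot.camera("wrist");cv2.imwrite("pics/w3.png",a)
k=(a.max(2)<45).astype(np.uint8); n,l,st,c=cv2.connectedComponentsWithStats(k)
for i in range(1,n):
    if st[i][4]>400 and st[i][4]<6000: print(st[i],c[i].round(),onz(m,*c[i],.094).round(4))
E
```

```text
clock: 4.92
eef_pos: [0.4712, -0.0912, 0.1514]
tool_rot: [-0.511, 0.859, -0.0, 0.0]
ft_force: [0.6, 0.0, 0.4]
grip_width: 0.0519
[ 0.47116162 -0.09118986  0.15138582]
[ 306  181   20   87 1254] [315. 220.] [ 0.4701 -0.0948  0.094 ]
[ 128  200   41   86 2643] [149. 242.] [ 0.5809 -0.1358  0.094 ]
```

```bash
python3 -m jog '[[[0,0,-0.035,0,0,0,100],[0,0,-0.066,0,0,0,100],[0,0,-0.066,0,0,0,100],[0,0,-0.066,0,0,0,255],[0,0,-0.066,0,0,0,255],[0,0,-0.066,0,0,0,255],[0,0,-0.066,0,0,0,255],[0,0,-0.066,0,0,0,255]]]'
python3 -m jog '[[[0,0,0,0,0,-7,255],[0,0,0,0,0,-14,255],[0,0,0,0,0,-21,255],[0,0,0,0,0,-28,255],[0,0,0,0,0,-35,255],[0,0,0,0,0,-40,255],[0,0,0,0,0,-40,255],[0,0,0,0,0,-40,255]]]'
python3 -m jog '[[[0,0,0,0,0,0,100],[0,0,0,0,0,0,100],[0,0,0,0,0,0,100],[0,0,0.03,0,0,0,100],[0,0,0.066,0,0,0,100],[0,0,0.066,0,0,0,100]]]'
```

```text
clock: 5.63
eef_pos: [0.472, -0.0906, 0.0871]
tool_rot: [-0.513, 0.859, -0.001, 0.001]
ft_force: [-2.2, 2.3, 6.2]
grip_width: 0.0132
clock: 6.3
eef_pos: [0.4716, -0.0903, 0.0871]
tool_rot: [-0.188, 0.982, 0.0, 0.001]
ft_force: [-2.9, 3.1, 7.0]
grip_width: 0.0127
clock: 6.8
eef_pos: [0.475, -0.0919, 0.1573]
tool_rot: [-0.188, 0.982, -0.002, 0.005]
ft_force: [2.1, -0.0, 0.8]
grip_width: 0.0518
```

```bash
python3 -m jog '[[[0.111,-0.0445,0,0,0,38,100],[0.111,-0.0445,0,0,0,38,100],[0.111,-0.0445,0,0,0,38,100],[0.111,-0.0445,0,0,0,38,100],[0.111,-0.0445,0,0,0,38,100],[0.111,-0.0445,0,0,0,38,100],[0.111,-0.0445,0,0,0,38,100],[0.111,-0.0445,0,0,0,38,100]]]'
python3 - <<'E'
from h import *
o=bot.get_obs();print(o["eef_pos"]); m=bot.camera_model("wrist"); a=bot.camera("wrist");cv2.imwrite("pics/w4.png",a)
k=(a.max(2)<45).astype(np.uint8); n,l,st,c=cv2.connectedComponentsWithStats(k)
for i in range(1,n):
    if st[i][4]>400 and st[i][4]<6000: print(st[i],c[i].round(),onz(m,*c[i],.094).round(4))
E
```

```text
clock: 7.47
eef_pos: [0.582, -0.1356, 0.151]
tool_rot: [-0.497, 0.868, -0.0, -0.0]
ft_force: [0.7, -0.1, 0.3]
grip_width: 0.0521
[ 0.58196261 -0.13556844  0.15097052]
[ 116   37   45   62 1232] [142.  74.] [ 0.6227 -0.2711  0.094 ]
[ 448  161   88   79 2339] [490. 195.] [ 0.4708 -0.0951  0.094 ]
[ 305  182   20   87 1270] [314. 221.] [ 0.5818 -0.1386  0.094 ]
```

```bash
python3 -m jog '[[[0,0,-0.035,0,0,0,100],[0,0,-0.066,0,0,0,100],[0,0,-0.066,0,0,0,100],[0,0,-0.066,0,0,0,255],[0,0,-0.066,0,0,0,255],[0,0,-0.066,0,0,0,255],[0,0,-0.066,0,0,0,255],[0,0,-0.066,0,0,0,255]]]'
python3 -m jog '[[[0,0,0,0,0,-7,255],[0,0,0,0,0,-14,255],[0,0,0,0,0,-21,255],[0,0,0,0,0,-28,255],[0,0,0,0,0,-35,255],[0,0,0,0,0,-38,255],[0,0,0,0,0,-38,255],[0,0,0,0,0,-38,255]]]'
python3 -m jog '[[[0,0,0,0,0,0,100],[0,0,0,0,0,0,100],[0,0,0,0,0,0,100],[0,0,0.03,0,0,0,100],[0,0,0.066,0,0,0,100],[0,0,0.066,0,0,0,100]]]'
python3 -m jog '[[[-0.0585,0.175,0,0,0,40,100],[-0.0585,0.175,0,0,0,40,100],[-0.0585,0.175,0,0,0,40,100],[-0.0585,0.175,0,0,0,40,100],[-0.0585,0.175,0,0,0,40,100],[-0.0585,0.175,0,0,0,40,100],[-0.0585,0.175,0,0,0,40,100],[-0.0585,0.175,0,0,0,40,100]]]'
python3 - <<'E'
from h import *
o=bot.get_obs();print(o["eef_pos"]); m=bot.camera_model("wrist"); a=bot.camera("wrist");cv2.imwrite("pics/w5.png",a)
k=(a.max(2)<45).astype(np.uint8); n,l,st,c=cv2.connectedComponentsWithStats(k)
for i in range(1,n):
    if st[i][4]>400 and st[i][4]<6000: print(st[i],c[i].round(),onz(m,*c[i],.094).round(4))
E
```

```text
clock: 8.18
eef_pos: [0.5831, -0.1355, 0.0878]
tool_rot: [-0.497, 0.868, -0.001, 0.001]
ft_force: [-2.4, 0.8, 5.8]
grip_width: 0.0128
clock: 8.85
eef_pos: [0.5826, -0.1349, 0.0878]
tool_rot: [-0.188, 0.982, -0.0, 0.001]
ft_force: [-3.2, 2.6, 7.6]
grip_width: 0.0127
clock: 9.35
eef_pos: [0.586, -0.1365, 0.1583]
tool_rot: [-0.188, 0.982, -0.003, 0.006]
ft_force: [2.0, -1.2, 0.9]
grip_width: 0.0519
clock: 10.02
eef_pos: [0.5237, 0.0398, 0.1514]
tool_rot: [-0.512, 0.859, -0.0, 0.0]
ft_force: [-0.6, -0.1, 0.2]
grip_width: 0.0522
[0.52368002 0.03979979 0.15137742]
[  37    0   88   71 3970] [77. 32.] [ 0.5884 -0.1301  0.094 ]
[ 247    0   55   46 1503] [271.  19.] [ 0.4867 -0.0826  0.094 ]
[ 307  180   20   87 1386] [316. 221.] [0.5226 0.0371 0.094 ]
[ 116  204   68   76 1946] [150. 241.] [ 0.6329 -0.0051  0.094 ]
```

```bash
python3 -m jog '[[[0,0,-0.035,0,0,0,100],[0,0,-0.066,0,0,0,100],[0,0,-0.066,0,0,0,100],[0,0,-0.066,0,0,0,255],[0,0,-0.066,0,0,0,255],[0,0,-0.066,0,0,0,255],[0,0,-0.066,0,0,0,255],[0,0,-0.066,0,0,0,255]]]'
python3 -m jog '[[[0,0,0,0,0,-7,255],[0,0,0,0,0,-14,255],[0,0,0,0,0,-21,255],[0,0,0,0,0,-28,255],[0,0,0,0,0,-35,255],[0,0,0,0,0,-40,255],[0,0,0,0,0,-40,255],[0,0,0,0,0,-40,255]]]'
python3 -m jog '[[[0,0,0,0,0,0,100],[0,0,0,0,0,0,100],[0,0,0,0,0,0,100],[0,0,0.03,0,0,0,100],[0,0,0.066,0,0,0,100],[0,0,0.1,0,0,0,100],[0.03,-0.01,0.13,0,0,0,100],[0.03,-0.01,0.13,0,0,0,100],[0.03,-0.01,0.13,0,0,0,100]]]'
python3 - <<'E'
from h import *
m=bot.camera_model("wrist"); a=bot.camera("wrist");cv2.imwrite("pics/w6.png",a)
k=(a.max(2)<45).astype(np.uint8); n,l,st,c=cv2.connectedComponentsWithStats(k)
for i in range(1,n):
    if 300<st[i][4]<6000:
        pts=np.argwhere(l==i)[:,::-1].astype(float);d=np.linalg.svd(pts-pts.mean(0),full_matrices=False)[2][0]
        dd=onz(m,*(c[i]+15*d),.1)-onz(m,*(c[i]-15*d),.1)
        print(st[i],onz(m,*c[i],.094).round(4),np.degrees(np.arctan2(dd[1],dd[0]))%180)
t=bot.camera("top")[125:220,255:355];cv2.imwrite("pics/t6.png",cv2.resize(t,None,fx=5,fy=5,interpolation=cv2.INTER_CUBIC))
E
```

```text
clock: 10.73
eef_pos: [0.5241, 0.0399, 0.0873]
tool_rot: [-0.512, 0.859, -0.0, 0.001]
ft_force: [-3.8, 1.0, 5.4]
grip_width: 0.0132
clock: 11.4
eef_pos: [0.5239, 0.04, 0.0874]
tool_rot: [-0.188, 0.982, 0.0, 0.001]
ft_force: [-3.1, 1.2, 5.9]
grip_width: 0.0127
clock: 12.15
eef_pos: [0.5563, 0.0293, 0.2177]
tool_rot: [-0.187, 0.982, -0.001, 0.003]
ft_force: [-0.8, 0.2, -1.0]
grip_width: 0.0519
[ 201    1   30   87 1887] [ 0.4702 -0.0903  0.094 ] 23.59881191330571
[   0  109   36   67 1369] [ 0.6132 -0.2312  0.094 ] 19.45075114290563
[ 113  123   38   70 1891] [ 0.5817 -0.1337  0.094 ] 21.94541274672079
[334 134  17  68 865] [0.5248 0.0395 0.094 ] 23.418081039419416
[ 543  249   63   66 2223] [0.5412 0.2965 0.094 ] 64.99529433710602
```

View pics/w6.png

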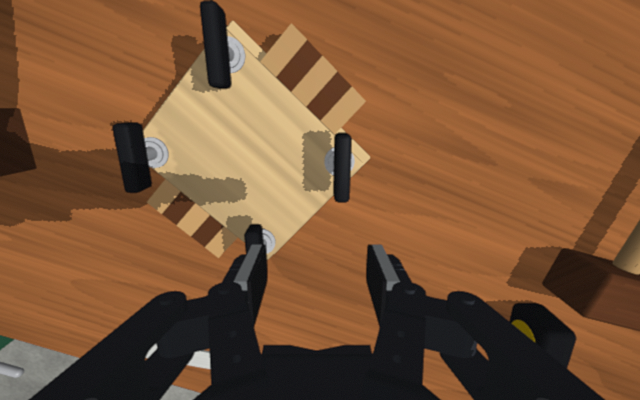

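All four are halfway: bars BR, TR and BL read 22 to 23.6° (about 0.79 rad), and TL was seen aligned earlier. Second pass, starting with BL.

```bash
python3 -m jog '[[[-0.03,0.01,-0.04,0,0,0,100],[-0.03,0.01,-0.064,0,0,0,100],[-0.03,0.01,-0.064,0,0,0,100],[-0.03,0.01,-0.1,0,0,0,100],[-0.03,0.01,-0.13,0,0,0,100],[-0.03,0.01,-0.13,0,0,0,100]]]'
python3 -m jog '[[[0,0,0,0,0,0,255],[0,0,0,0,0,0,255],[0,0,0,0,0,0,255],[0,0,0,0,0,0,255],[0,0,0,0,0,0,255]]]'
python3 -m jog '[[[0,0,0,0,0,-7,255],[0,0,0,0,0,-14,255],[0,0,0,0,0,-21,255],[0,0,0,0,0,-28,255],[0,0,0,0,0,-35,255],[0,0,0,0,0,-41,255],[0,0,0,0,0,-44,255],[0,0,0,0,0,-44,255],[0,0,0,0,0,-44,255]]]'
python3 -m jog '[[[0,0,0,0,0,0,100],[0,0,0,0,0,0,100],[0,0,0,0,0,0,100],[0,0,0.03,0,0,0,100],[0,0,0.066,0,0,0,100],[0,0,0.066,0,0,0,100]]]'
python3 - <<'E'
from h import *
m=bot.camera_model("wrist"); a=bot.camera("wrist");cv2.imwrite("pics/w7.png",a)
k=(a.max(2)<45).astype(np.uint8); n,l,st,c=cv2.connectedComponentsWithStats(k)
for i in range(1,n):
    if 300<st[i][4]<6000:
        pts=np.argwhere(l==i)[:,::-1].astype(float);d=np.linalg.svd(pts-pts.mean(0),full_matrices=False)[2][0]
        dd=onz(m,*(c[i]+15*d),.1)-onz(m,*(c[i]-15*d),.1)
        print(st[i],onz(m,*c[i],.094).round(4),np.degrees(np.arctan2(dd[1],dd[0]))%180)
E
```

```text
clock: 12.75
eef_pos: [0.5186, 0.0393, 0.08]
tool_rot: [-0.188, 0.982, 0.001, -0.006]
ft_force: [-2.3, -0.3, -0.7]
grip_width: 0.0517
clock: 13.17
eef_pos: [0.525, 0.0404, 0.0877]
tool_rot: [-0.188, 0.982, 0.0, 0.002]
ft_force: [-1.2, 1.4, 6.2]
grip_width: 0.0128
clock: 13.92
eef_pos: [0.5249, 0.0398, 0.0877]
tool_rot: [0.193, 0.981, 0.0, 0.002]
ft_force: [-1.3, 0.7, 6.1]
grip_width: 0.0127
clock: 14.42
eef_pos: [0.5273, 0.0397, 0.1575]
tool_rot: [0.194, 0.981, 0.001, 0.005]
ft_force: [0.5, -0.0, 0.8]
grip_width: 0.0519
[ 305  172   19   85 1508] [0.5221 0.0404 0.094 ] 158.25920253663293
[  71  181   93   72 3019] [ 0.4703 -0.0888  0.094 ] 25.915077312406943
```

BL is home: its bar reads 158.3° and press x is 158.2°. Next TR (diagonal).

```bash
python3 -m jog '[[[0.0585,-0.175,0,0,0,44,100],[0.0585,-0.175,0,0,0,44,100],[0.0585,-0.175,0,0,0,44,100],[0.0585,-0.175,0,0,0,44,100],[0.0585,-0.175,0,0,0,44,100],[0.0585,-0.175,0,0,0,44,100],[0.0585,-0.175,0,0,0,44,100],[0.0585,-0.175,0,0,0,44,100]]]'
python3 -m jog '[[[0,0,-0.035,0,0,0,100],[0,0,-0.066,0,0,0,100],[0,0,-0.066,0,0,0,100],[0,0,-0.066,0,0,0,255],[0,0,-0.066,0,0,0,255],[0,0,-0.066,0,0,0,255],[0,0,-0.066,0,0,0,255],[0,0,-0.066,0,0,0,255]]]'
python3 -m jog '[[[0,0,0,0,0,-7,255],[0,0,0,0,0,-14,255],[0,0,0,0,0,-21,255],[0,0,0,0,0,-28,255],[0,0,0,0,0,-35,255],[0,0,0,0,0,-41,255],[0,0,0,0,0,-44,255],[0,0,0,0,0,-44,255],[0,0,0,0,0,-44,255]]]'
python3 -m jog '[[[0,0,0,0,0,0,100],[0,0,0,0,0,0,100],[0,0,0,0,0,0,100],[0,0,0.03,0,0,0,100],[0,0,0.066,0,0,0,100],[0,0,0.066,0,0,0,100]]]'
python3 - <<'E'
from h import *
m=bot.camera_model("wrist"); a=bot.camera("wrist");cv2.imwrite("pics/w8.png",a)
k=(a.max(2)<45).astype(np.uint8); n,l,st,c=cv2.connectedComponentsWithStats(k)
for i in range(1,n):
    if 300<st[i][4]<6000:
        pts=np.argwhere(l==i)[:,::-1].astype(float);d=np.linalg.svd(pts-pts.mean(0),full_matrices=False)[2][0]
        dd=onz(m,*(c[i]+15*d),.1)-onz(m,*(c[i]-15*d),.1)
        print(st[i],onz(m,*c[i],.094).round(4),np.degrees(np.arctan2(dd[1],dd[0]))%180)
E
```

```text
clock: 15.13
eef_pos: [0.5811, -0.1363, 0.1496]
tool_rot: [-0.187, 0.982, 0.0, -0.001]
ft_force: [-0.1, 0.4, 0.2]
grip_width: 0.052
clock: 15.8
eef_pos: [0.5831, -0.1347, 0.0876]
tool_rot: [-0.188, 0.982, 0.0, 0.002]
ft_force: [-1.8, 4.0, 6.2]
grip_width: 0.0134
clock: 16.55
eef_pos: [0.583, -0.1342, 0.0875]
tool_rot: [0.192, 0.981, 0.001, 0.002]
ft_force: [-1.9, 5.1, 5.3]
grip_width: 0.0127
clock: 17.05
eef_pos: [0.5859, -0.1368, 0.1584]
tool_rot: [0.194, 0.981, -0.0, 0.006]
ft_force: [1.3, -0.7, 1.1]
grip_width: 0.0519
[ 279    0   78   71 1933] [ 0.4757 -0.0903  0.094 ] 23.25896473047783
[ 521    0   59   78 3327] [0.5307 0.0348 0.094 ] 151.48823468247662
[   0   77   58   48 1438] [ 0.4373 -0.2775  0.094 ] 91.6115494435525
[ 309  172   20   85 1535] [ 0.5821 -0.1341  0.094 ] 158.4933096954124
[ 477  177   74   71 2111] [ 0.633  -0.0058  0.094 ] 25.242083281384193
```

```bash
python3 -m jog '[[[0.0525,0.130,0,0,0,44,100],[0.0525,0.130,0,0,0,44,100],[0.0525,0.130,0,0,0,44,100],[0.0525,0.130,0,0,0,44,100],[0.0525,0.130,0,0,0,44,100],[0.0525,0.130,0,0,0,44,100],[0.0525,0.130,0,0,0,44,100],[0.0525,0.130,0,0,0,44,100]]]'
python3 -m jog '[[[0,0,-0.035,0,0,0,100],[0,0,-0.066,0,0,0,100],[0,0,-0.066,0,0,0,100],[0,0,-0.066,0,0,0,255],[0,0,-0.066,0,0,0,255],[0,0,-0.066,0,0,0,255],[0,0,-0.066,0,0,0,255],[0,0,-0.066,0,0,0,255]]]'
python3 -m jog '[[[0,0,0,0,0,-7,255],[0,0,0,0,0,-14,255],[0,0,0,0,0,-21,255],[0,0,0,0,0,-28,255],[0,0,0,0,0,-35,255],[0,0,0,0,0,-41,255],[0,0,0,0,0,-44,255],[0,0,0,0,0,-44,255],[0,0,0,0,0,-44,255]]]'
python3 -m jog '[[[0,0,0,0,0,0,100],[0,0,0,0,0,0,100],[0,0,0,0,0,0,100],[0,0,0.03,0,0,0,100],[0,0,0.066,0,0,0,100],[0,0,0.066,0,0,0,100]]]'
python3 -m jog '[[[-0.164,-0.086,0,0,0,44,100],[-0.164,-0.086,0,0,0,44,100],[-0.164,-0.086,0,0,0,44,100],[-0.164,-0.086,0,0,0,44,100],[-0.164,-0.086,0,0,0,44,100],[-0.164,-0.086,0,0,0,44,100],[-0.164,-0.086,0,0,0,44,100],[-0.164,-0.086,0,0,0,44,100]]]'
```

```text
clock: 17.77
eef_pos: [0.634, -0.0055, 0.1503]
tool_rot: [-0.187, 0.982, -0.0, -0.001]
ft_force: [-1.3, 0.5, -0.3]
grip_width: 0.0521
clock: 18.43
eef_pos: [0.6355, -0.0044, 0.0878]
tool_rot: [-0.188, 0.982, 0.0, 0.002]
ft_force: [-2.3, 4.5, 6.2]
grip_width: 0.013
clock: 19.18
eef_pos: [0.6355, -0.0043, 0.0878]
tool_rot: [0.193, 0.981, 0.001, 0.002]
ft_force: [-1.9, 4.8, 6.7]
grip_width: 0.0126
clock: 19.68
eef_pos: [0.6384, -0.0059, 0.1586]
tool_rot: [0.194, 0.981, 0.001, 0.006]
ft_force: [1.6, 0.2, 1.3]
grip_width: 0.0519
clock: 20.35
eef_pos: [0.4708, -0.0919, 0.1517]
tool_rot: [-0.186, 0.982, -0.0, 0.001]
ft_force: [-0.1, -0.2, 0.2]
grip_width: 0.0518
```

After BR, I'll rise and back off to check.

```bash
python3 -m jog '[[[0,0,-0.035,0,0,0,100],[0,0,-0.066,0,0,0,100],[0,0,-0.066,0,0,0,100],[0,0,-0.066,0,0,0,255],[0,0,-0.066,0,0,0,255],[0,0,-0.066,0,0,0,255],[0,0,-0.066,0,0,0,255],[0,0,-0.066,0,0,0,255]]]'
python3 -m jog '[[[0,0,0,0,0,-7,255],[0,0,0,0,0,-14,255],[0,0,0,0,0,-21,255],[0,0,0,0,0,-28,255],[0,0,0,0,0,-35,255],[0,0,0,0,0,-41,255],[0,0,0,0,0,-44,255],[0,0,0,0,0,-44,255],[0,0,0,0,0,-44,255]]]'
python3 -m jog '[[[0,0,0,0,0,0,100],[0,0,0,0,0,0,100],[0,0,0,0,0,0,100],[0,0,0.03,0,0,0,100],[0,0,0.066,0,0,0,100],[0,0,0.1,0,0,0,100],[0,0,0.14,0,0,0,100],[0,0,0.17,0,0,0,100]]]'
python3 -m jog '[[[-0.04,0,0.03,0,0,0,100],[-0.08,0,0.03,0,0,0,100],[-0.12,0,0.03,0,0,0,100],[-0.12,0,0.03,0,0,0,100],[-0.12,0,0.03,0,0,0,100]]]'
python3 - <<'E'
from h import *
t=bot.camera("top");s=bot.camera("scene");cv2.imwrite("pics/t9.png",t);cv2.imwrite("pics/s9.png",s)
f=lambda x:cv2.resize(x,(400,400),interpolation=cv2.INTER_CUBIC)
cv2.imwrite("pics/c9.png",np.hstack([f(t[125:220,260:355]),f(s[182:277,285:380])]))
a=cv2.imread("pics/top0.png");d=(cv2.absdiff(a,t).max(2)>40);
for n,(x,y,w,h) in dict(mallet=(140,160,50,90),tape=(165,135,30,30),offcut=(370,120,60,40),fence=(382,182,75,38)).items(): print(n,d[y:y+h,x:x+w].sum())
E
```

```text
clock: 21.02
eef_pos: [0.4717, -0.0902, 0.0871]
tool_rot: [-0.188, 0.982, 0.001, 0.002]
ft_force: [-2.2, 5.9, 5.2]
grip_width: 0.0133
clock: 21.77
eef_pos: [0.4716, -0.0898, 0.0871]
tool_rot: [0.193, 0.981, 0.002, 0.001]
ft_force: [-1.5, 5.9, 5.2]
grip_width: 0.0122
clock: 22.43
eef_pos: [0.4708, -0.0919, 0.2586]
tool_rot: [0.194, 0.981, -0.0, 0.002]
ft_force: [1.2, -0.8, -0.7]
grip_width: 0.0515
clock: 22.85
eef_pos: [0.3485, -0.0916, 0.286]
tool_rot: [0.195, 0.981, -0.0, 0.001]
ft_force: [1.0, -0.6, -0.0]
grip_width: 0.0521
mallet 0
tape 0
offcut 0
fence 1804
```

View pics/c9.png

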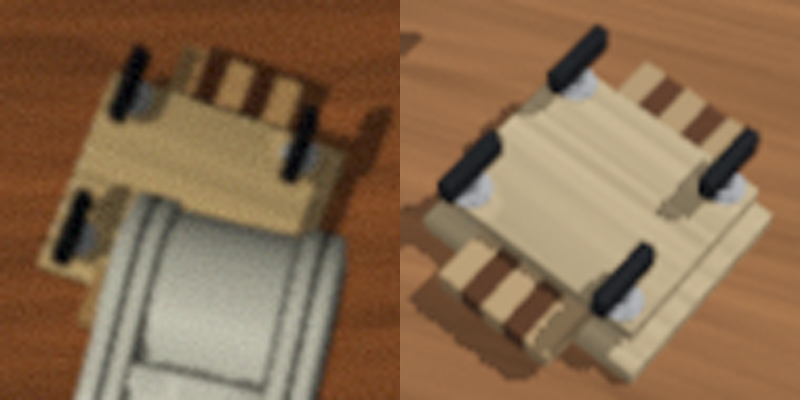

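All four bars lie parallel to the panel stripes. The fence region differs from the start image, probably from the arm's shadow, so I'll check the full scene view.

View pics/s9.png

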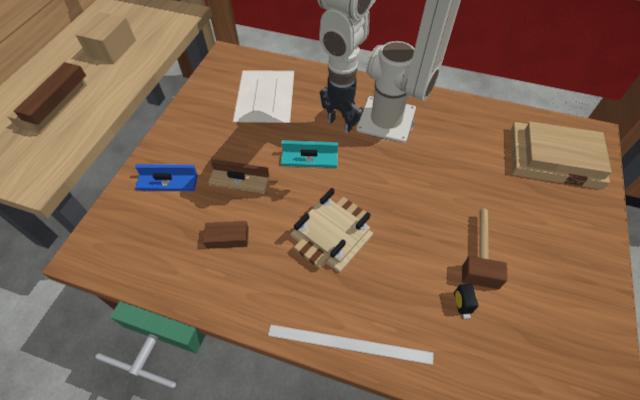

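The fence and its handle at (237,176) are unchanged and only shaded by the arm. The mallet, tape and offcut are in place, and the arm is clear of everything.

```bash
python3 -c "
from workcell import bot
print(bot.job_done(), bot.get_obs()['clock'])"
```

```text
the job is handed in; nothing more can be done
the job is handed in; nothing more can be done
```

I turned all four T-handles of the glue press to halfway, then fully home, crisscross both times, and handed the job in at about 23 s of the 72 s allowed.

- **First pass:** I went diagonal by diagonal. After the fourth handle, three bars measured 22–23.6° (about 0.79 rad). The fourth was seen in line with the jaws after its own turn to about 0.8 rad, and it measured about 25° in a later, oblique view.
- **Second pass:** I started from the last handle and again did diagonals first. Two bars were measured at 158.3° and 158.5°, against a press x axis at 158.2°. The other two got the same turn (44°), with the tool ending at the same angle. In the final scene view all four bars lie parallel to the panel stripes.
- **Bystanders:** the mallet, tape and offcut areas of the top image showed no change from the start. The automatic check did flag a change around the fence. In the scene view this is only the arm's shadow, and the fence and its handle look unmoved.
- **Forces:** the wrist force read at the end of each move stayed under about 15 N. The gripper was clear of everything at hand-in.

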